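Key the holding post into the decorating turntable

TASK

Fit the square-handled holding post from the wooden rack into the socket of the decorating turntable: lower it into the bore while holding it, and, pressing only lightly and never forcing it, turn it until the cross key under it drops into its slot and the collar is fully home, flat on the socket. Let go of it there and leave everything else where it is.

Things in the scene. Friction and masses are not known exactly. Their poses are not given: they have to be found in the camera images.
- post: The holding post, 130 mm tall, about 0.25 kg, upright in one of the rack's holes, turned up to 0.5 rad from the rack. Origin: centre of its underside; z up along it. Square light-wood handle 24 x 24 mm at 45-100 mm up, faces square to its x and y: grip it about 80 mm up. Above: thin neck, cork ball 24 mm across, top at 130 mm.
- post_foot (a point): Centre of the underside of the post's foot (the post's origin). From here up: 0-9 mm a steel cross key, two bars 25 mm long and 6 mm wide along the post's x and y, so it fits every quarter turn; 9-39 mm a round steel shank 27 mm across.
- post_collar (a point): Centre of the underside of the post's collar, 39 mm above post_foot; the collar is a steel disc 48 mm across and 6 mm thick.
- turntable: Fixed decorating turntable, origin at the centre of its underside: dark round foot 150 mm across, 9 mm high, with an upright round aluminium socket 68 mm across and 50 mm high in the middle and a small side knob. The socket is delicate: pressing or jamming the post in it with over 40 N damages it; 4 to 10 N of push is enough.
- socket_mouth (a point): Centre of the open mouth of the turntable's socket, on its top face, z up, 50 mm above the table. The bore is 30 mm across and 30 mm deep down to the key plate.
- key_plate (a point): Centre of the top of the steel key plate in the bore, 30 mm below the mouth: a cross slot, channels 9 mm wide, over 9 mm deep, at a random angle measured nowhere. A brake (0.6 N m) holds it, so turning on after the key has caught jams it. Key on top of the plate: collar 9 mm above the mouth. Within about 6 degrees of the slot (every quarter turn) the key drops and the collar reaches the mouth.
- rack: Fixed wooden rack block, 70 x 230 mm, 45 mm high, origin at the centre of its underside, long side along its y; three upright holes 30 mm across at y = -80, 0 and +80 mm. Each post stands in a hole, collar on the block's top, its foot 6 mm above the table.
- disc_post: A post to leave alone, in the rack: round handle with a flat cork disc 44 mm across on top, 93 mm tall, origin under its foot.
- cone_post: A post to leave alone, in the rack: tapered round wooden cone on top, 105 mm tall, origin under its foot.
- paint_tin: Bystander: small steel tin with a paper label, 52 mm across, 62 mm high, origin at the centre of its underside.
- sanding_block: Bystander: cork block 70 x 45 x 30 mm, origin at the centre of its underside.
- brush: Bystander: paint brush 200 mm long, lying.
- paint_cup: Bystander: open plastic cup 90 mm across, 80 mm high, origin at the centre of its underside.
- varnish: Bystander: amber jar with black cap, 48 mm across, 110 mm high, origin at the centre of its underside.
Mind the look-alikes: they are no part of the job. Leave any green or red look-alike of the post alone.

How it is judged:
On the way, in this order (a step that is already met when the one before it is completed fails the run):
1. the held post's foot is in the socket's bore (z of post_foot in the frame of socket_mouth below -0.015 m and horizontal distance between post_foot and socket_mouth below 0.006 m and contact force between the fingers and post above 0.5 N).
2. the key has dropped into its slot and the collar is home (z of post_collar in the frame of socket_mouth below 0.003 m and horizontal distance between post_foot and socket_mouth below 0.005 m), for 0.2 s.
At the end, for the whole second after the job is handed in: The post stands still and upright (within about 5 degrees) in the socket, key dropped, the underside of its collar within 3 mm of the mouth and its foot within 5 mm of the axis, released (all of step 2 and angle between post's own z axis and vertical below 0.08 rad and linear speed of post below 0.02 m/s and contact force between the fingers and post below 0.1 N); the robot touches nothing.
It fails at once if the post bears on the turntable with more than 40 N (contact force between post and turntable above 40 N).
It fails at once if another post is moved by more than 20 mm (distance of any of disc_post, cone_post from where it was at the start of the episode above 0.02 m).
It fails at once if a bystander is moved by more than 30 mm (distance of any of paint_tin, sanding_block, brush, paint_cup, varnish from where it was at the start of the episode above 0.03 m).
It also fails if it takes over 51 s, if anything falls off the work surface, if the arm or the gripper's body presses on something with over 40 N, if the wrist force passes 120 N, or if a joint passes its speed limit or range.

ROBOT

A 6-joint arm with a two-finger parallel gripper is mounted at the origin on the work surface. World frame = base frame: x ahead of the robot, y to its left, z up, the work surface at z = 0. Lengths are in m, angles in rad, forces in N, time in s.
With the tool pointing down it reaches from about 0.35 to 0.925 m from the base axis. Payload 6.4 kg.
Tool frame: the origin (TCP) lies on the centre line of the jaws, within the pads' length; the fingertips stand arm.tips_ahead ahead of it and the grasp point (between the pads) lies 6 mm ahead of it (arm.tips_ahead is the distance from the TCP to the fingertips, in m); z points along the fingers, y is the line along which they close (so a half turn about z gives the same grasp; the last joint's range is limited). The gripper opens to 94 mm and grips with 3 to 60 N. Pads are 16 mm wide; open, the fingers measure 119 mm over their backs; the gripper's body (75 mm by 177 mm) begins 78 mm behind the grasp point.
Start: joints at [-1.48, 0.245, 1.558, -0, 1.339, -0.174], TCP at [0.17, -0.627, 0.23] pointing down, gripper open.
Joint ranges: [-3.13, 3.13], [-1.02, 2.26], [0.13, 2.54], [-0.95, 4.09], [0.21, 2.88], [-2.74, 2.74]. Speed limits (rad/s): [2.57, 2.57, 3.14, 3.14, 3.14, 3.14].

INTERFACE

Orientations are given as a rotation vector (axis times angle).
In Python, from station import arm, imaging, job, look_for, mark_of gives the robot as it stands. The module is installed in compiled form; this text tells all that it offers.
- The arm moves only by the shell command python3 -m jog 'ROWS' [FORCE]. ROWS is JSON, a list of rows, each a list of 3 entries, a list of its own where there are three numbers: the turn, a rotation vector about the tool's x, y, z in degrees, then the shift along the tool's x, y, z in m, then the opening in per cent of the stroke, from 0 (shut) to 100 (fully open). In form: [[[ax, ay, az], [tx, ty, tz], grip], ...]. A call has exactly 8 rows; each row is the pose to reach, as a shift and turn from the pose commanded when the call began, along the tool's axes at that moment; what a row does not reach only later rows make up. A row lasts 1/8 s, in which the tool goes at most 62.5 mm and 10.7 degrees, less where a joint would pass 70% of its speed; a pose out of reach is approached as far as the arm can. A call with a gripper value outside its range is refused whole. The fingers move at their own pace and stop on an object; FORCE is the grip in N (left out, the last holds). Time passes only in rows, so rows that repeat a pose let the fingers close, or fill a call up. It gives the time, the measured TCP pose, the force, the opening and the grip force at its end, in the units of the state.
- arm.state(): the state, without advancing time (a new reading comes with each control period).
- imaging.get_image(name): name is "side" or "top" or "wrist"; returns a dict with "image" (420x560x3 uint8, red, green, blue), "fx", "fy", "cx", "cy" (pixels), "R" (3x3) and "t" (3): a world point X has camera coordinates R X + t. Camera axes: x right, y down, z forward; pixel columns grow to the right and rows downward; lengths in m; the calibration is good to about 2 mm. A picture is of the moment at which its call begins. There is no depth.
- job.close_job(): hands the job in; it is judged then, once.
Trained networks look in the newest picture that a camera, given by its name, has taken for a name from the list of things; names that differ only in an ending like _2 or _b are one class to them, and where a whole thing is asked for, a point or a joint stands for the part that bears it (a point fixed in the world has none). Each returns a list of dicts, best first, with "confidence" (0 to 1); they miss things now and then, are a little off and sometimes report something else, mostly with a low value. They report only what shows in the picture. A call takes as long as a camera call. They do not tell look-alikes from the thing itself.
- look_for(camera, thing): "centre" ([x, y, z] in m, in world coordinates, good to about 4 mm: the middle of the surface that is visible of it).
- mark_of(camera, thing): "centre" ([x, y, z] in m, in world coordinates, good to about 4 mm: a listed point, or the origin of a listed thing).
The state is a dict: "time": time; "q": joint angles; "qd": joint speeds; "joint_efforts": joint torques, N m; "eef_pos": TCP position; "eef_rot": TCP orientation; "force": force on the tool from outside, world axes, zero at the start; "moment": the same for the moment, N m; "gripper_width": opening from 0.0 (shut) to 1.0 (fully open); "gripper_force": force on a finger pad.
Only numpy, scipy, OpenCV 4.12 (cv2) and the standard library are available. Lean on these libraries where they do the work, as an engineer would, in place of code of your own. Each camera call takes 0.05 s, during which the arm holds its last target. There are 200 camera calls.

## Working session

There is one attempt and no reset: what is moved stays moved. The work goes in short steps, Python scripts to look and compute and a shell command to move; the robot and the scene stay as the last step left them, time stands still between calls to the robot, and variables do not carry over. Pictures are saved under pics/ and viewed, at most 10 in all, crops included, and the job is handed in when it is done.

```bash
mkdir -p pics
cat > h.py <<'E'
import numpy as np,cv2
from station import arm,imaging,job,look_for,mark_of
from scipy.spatial.transform import Rotation as Ro
def snap(n,f):
    d=imaging.get_image(n); cv2.imwrite('pics/'+f,d['image'][:,:,::-1]); return d
def proj(d,X):
    c=np.array(d['R'])@np.array(X)+np.array(d['t']); return np.array([d['fx']*c[0]/c[2]+d['cx'],d['fy']*c[1]/c[2]+d['cy']])
def ray(d,u,v):
    R=np.array(d['R']);o=-R.T@np.array(d['t']);r=R.T@np.array([(u-d['cx'])/d['fx'],(v-d['cy'])/d['fy'],1]);return o,r/np.linalg.norm(r)
def tri(obs):
    A=np.zeros((3,3));b=np.zeros(3)
    for d,u,v in obs:
        o,r=ray(d,u,v);P=np.eye(3)-np.outer(r,r);A+=P;b+=P@o
    return np.linalg.solve(A,b)
def onz(d,u,v,z):
    o,r=ray(d,u,v);return o+r*(z-o[2])/r[2]
E
python3 - <<'E'
from h import *
s=arm.state();print(s['time'],s['eef_pos'],s['eef_rot'],arm.tips_ahead)
ims=[]
for c in('top','side'):
    d=snap(c,c+'0.png')
    for t in('post','post_collar','socket_mouth','turntable','rack','disc_post','cone_post'):
        print(c,t,[(np.round(r['centre'],3).tolist(),round(r['confidence'],2),proj(d,r['centre']).round().tolist()) for r in mark_of(c,t)[:3]])
E
```

```text
0.0 [ 0.17008382 -0.62679305  0.2293714 ] [-3.11225173e+00 -4.14486097e-01 -1.34076769e-04] 0.025
top post [([0.619, 0.271, -0.001], 0.79, [196.0, 207.0]), ([0.517, 0.318, 0.002], 0.7, [178.0, 248.0]), ([0.509, 0.424, -0.005], 0.67, [135.0, 254.0])]
top post_collar [([0.51, 0.419, 0.039], 0.9, [131.0, 252.0]), ([0.617, 0.27, 0.032], 0.57, [194.0, 205.0]), ([0.534, -0.206, 0.048], 0.5, [392.0, 224.0])]
top socket_mouth [([0.533, -0.205, 0.05], 0.59, [392.0, 224.0])]
top turntable [([0.536, -0.204, 0.0], 0.74, [386.0, 226.0]), ([0.497, 0.24, 0.007], 0.45, [209.0, 254.0])]
top rack [([0.5, 0.242, -0.003], 0.58, [209.0, 253.0])]
top disc_post [([0.482, 0.163, 0.007], 0.66, [241.0, 257.0])]
top cone_post [([0.497, 0.237, 0.008], 0.78, [210.0, 254.0]), ([0.703, -0.265, 0.004], 0.7, [402.0, 161.0]), ([0.718, 0.174, -0.002], 0.66, [232.0, 167.0])]
side post [([0.516, 0.323, 0.011], 0.92, [246.0, 322.0]), ([0.511, 0.423, 0.003], 0.89, [218.0, 373.0]), ([0.62, 0.274, 0.003], 0.59, [210.0, 288.0])]
side post_collar [([0.517, 0.322, 0.043], 0.86, [245.0, 310.0]), ([0.507, 0.422, 0.036], 0.83, [219.0, 360.0]), ([0.623, 0.272, 0.041], 0.61, [207.0, 272.0])]
side socket_mouth [([0.532, -0.205, 0.053], 0.71, [340.0, 158.0]), ([0.486, 0.162, 0.006], 0.67, [299.0, 270.0])]
side turntable [([0.535, -0.203, -0.003], 0.74, [337.0, 177.0])]
side rack [([0.5, 0.239, 0.003], 0.8, [275.0, 296.0])]
side disc_post [([0.482, 0.16, 0.005], 0.95, [301.0, 270.0]), ([0.499, 0.243, 0.001], 0.75, [275.0, 298.0])]
side cone_post [([0.498, 0.238, 0.007], 0.73, [276.0, 294.0])]
```

View pics/top0.png

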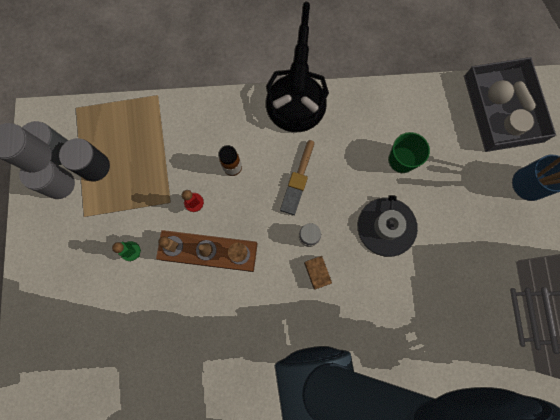

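View pics/side0.png

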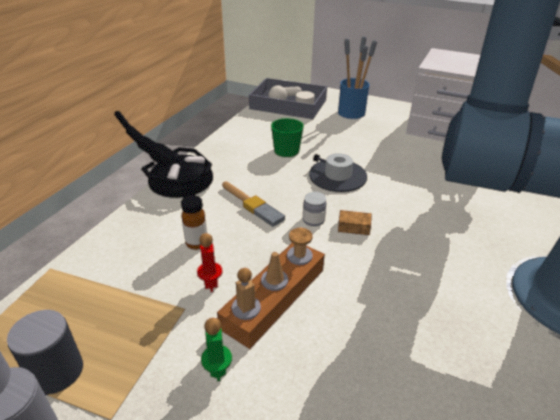

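Candidates for the post: red look-alike (top 193,200 / side 208,262), green look-alike (top 128,251 / side 215,345), and the wooden one with cork ball at the rack's +y end (top 170,243 / side 246,290). The last fits the description, and the disc (239,251) and cone (206,250) are the other rack posts. The socket is at top (392,224). I'll move toward it first.

```bash
python3 -m jog '[[[0,0,-8],[0.046,-0.037,-0.01],60],[[0,0,-16],[0.093,-0.075,-0.02],60],[[0,0,-24],[0.139,-0.112,-0.03],60],[[0,0,-32],[0.186,-0.15,-0.03],60],[[0,0,-40],[0.232,-0.187,-0.03],60],[[0,0,-48],[0.279,-0.225,-0.03],60],[[0,0,-56],[0.325,-0.262,-0.03],60],[[0,0,-63],[0.372,-0.3,-0.03],60]]' 20
python3 - <<'E'
from h import *
s=arm.state();print(s['time'],s['eef_pos'],Ro.from_rotvec(s['eef_rot']).as_matrix().round(3).tolist(),s['q'])
d=snap('wrist','w1.png');print(d['t'],d['R'],d['fx'],-np.array(d['R']).T@d['t'])
for t in('socket_mouth','turntable','key_plate'):
  print(t,[(np.round(r['centre'],3).tolist(),round(r['confidence'],2)) for r in mark_of('wrist',t)[:3]])
E
```

```text
time: 1.8
eef_pos: [0.4515, -0.2388, 0.2608]
eef_rot: [2.434, 1.985, 0.0]
force: [0.3, -0.9, 0.1]
gripper_width: 0.603
gripper_force: 0.0
1.8 [ 0.45153857 -0.23881446  0.26083355] [[0.201, 0.98, 0.001], [0.98, -0.201, -0.001], [-0.0, 0.001, -1.0]] [-7.08752568e-01 -1.13021561e-01  1.87807226e+00 -4.49289808e-06
  1.37552135e+00 -5.06140544e-01]
[-0.49085059 -0.17141141  0.3839457 ] [[ 9.79566947e-01 -2.01118308e-01 -1.47758050e-04]
 [-1.94227448e-01 -9.46194475e-01  2.58827575e-01]
 [-5.21947718e-02 -2.53510238e-01 -9.65923529e-01]] 290.3345013054854 [ 0.46756817 -0.1635734   0.41515566]
socket_mouth [([0.536, -0.203, 0.051], 0.85)]
turntable [([0.534, -0.208, -0.0], 0.8)]
key_plate [([0.537, -0.201, 0.02], 0.91)]
```

View pics/w1.png

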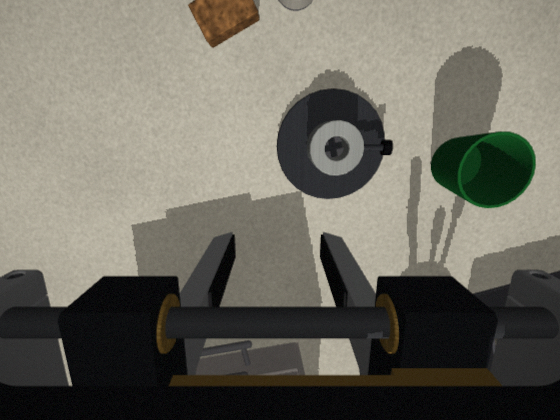

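The wrist view shows the socket ring at (336,148) with the cross slot faintly visible inside, the cup at (485,170), and the block at (225,15). I'll measure the ring and slot.

Run:
```python
from h import *
d=imaging.get_image('wrist');im=d['image']
g=cv2.cvtColor(im,cv2.COLOR_RGB2GRAY)
m=(g>95).astype(np.uint8)
mm=np.zeros_like(m);cv2.circle(mm,(336,148),45,1,-1);m&=mm
n,l,st,c=cv2.connectedComponentsWithStats(m)
i=1+np.argmax(st[1:,4]);cs,h=cv2.findContours((l==i).astype(np.uint8),cv2.RETR_CCOMP,cv2.CHAIN_APPROX_NONE)
for k in cs:
  if len(k)>20:
    e=cv2.fitEllipse(k);print(e, onz(d,*e[0],0.05))
for dx in(.034,.015):print(proj(d,[.535+dx,-.205,.05])-proj(d,[.535-dx,-.205,.05]))
cr=cv2.resize(im[118:178,296:376],None,fx=10,fy=10,interpolation=cv2.INTER_CUBIC)
cr=cv2.convertScaleAbs(cr,alpha=1.5)
cv2.imwrite('pics/c1.png',cr[:,:,::-1])
# rectified view of key plate z=0.02
c=(.535,-.204);N=400
P=np.array([proj(d,[c[0]+a,c[1]+b,.02]) for a,b in((-.02,-.02),(.02,-.02),(.02,.02),(-.02,.02))],np.float32)
H=cv2.getPerspectiveTransform(np.float32([[0,N],[N,N],[N,0],[0,0]]),P)
r=cv2.warpPerspective(im,H,(N,N),flags=cv2.INTER_CUBIC|cv2.WARP_INVERSE_MAP);r=cv2.normalize(r,None,0,400,cv2.NORM_MINMAX,cv2.CV_16U).clip(0,255).astype(np.uint8)
cv2.imwrite('pics/r1.png',np.hstack([cv2.resize(cr,(400,400))[:,:,::-1],r[:,:,::-1]]))
```

```text
((337.0037536621094, 146.51507568359375), (51.89683532714844, 55.48117446899414), 33.02908706665039) [ 0.53458896 -0.20113389  0.05      ]
((336.86761474609375, 147.1796417236328), (25.319856643676758, 25.63217544555664), 78.46056365966797) [ 0.53430284 -0.20189658  0.05      ]
[ 54.45888757 -11.35716181]
[24.0254808 -5.0104085]
```

View pics/r1.png

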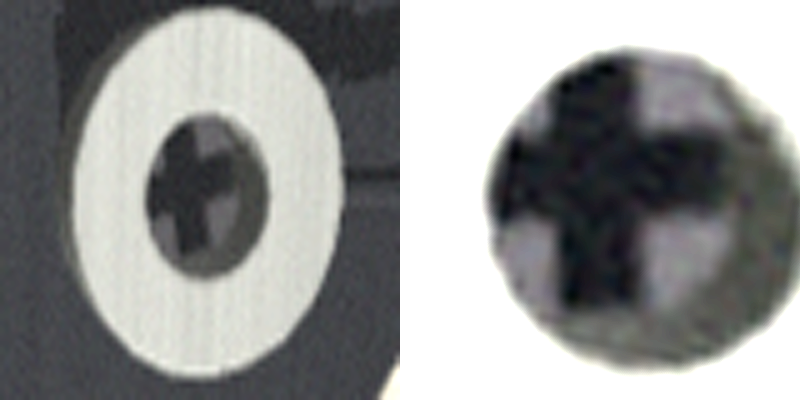

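Slot is within ~1° of the world axes (visible cross in the right half, centre about (598,172)). I'm going over to the post now.

```bash
python3 -m jog '[[[0,0,0],[0.06,-0.006,0],60],[[0,0,0],[0.12,-0.012,0],60],[[0,0,0],[0.18,-0.018,0],60],[[0,0,0],[0.24,-0.024,0],60],[[0,0,0],[0.3,-0.03,0],60],[[0,0,0],[0.36,-0.036,0],60],[[0,0,0],[0.42,-0.042,0],60],[[0,0,0],[0.48,-0.048,0],60]]' 20
python3 - <<'E'
from h import *
s=arm.state();print(s['time'],s['eef_pos'],Ro.from_rotvec(s['eef_rot']).as_matrix().round(3).tolist(),s['q'])
d=snap('wrist','w2.png');np.save('w2.npy',d,allow_pickle=True)
for t in('post','post_collar','cone_post'):
  print(t,[(np.round(r['centre'],3).tolist(),round(r['confidence'],2),proj(d,r['centre']).round()) for r in mark_of('wrist',t)[:3]])
p=proj(d,[.517,.321,.1]).astype(int);print(p)
x,y=max(p[0]-80,0),max(p[1]-60,0)
cr=d['image'][y:y+120,x:x+160];print(x,y)
cv2.imwrite('pics/c2.png',cv2.convertScaleAbs(cv2.resize(cr,None,fx=5,fy=5,interpolation=cv2.INTER_CUBIC),alpha=1.3)[:,:,::-1])
E
```

```text
time: 3.05
eef_pos: [0.503, 0.2393, 0.2607]
eef_rot: [2.442, 1.976, 0.001]
force: [0.6, -1.0, 0.1]
gripper_width: 0.599
gripper_force: 0.0
3.05 [0.50299542 0.23928038 0.26067621] [[0.209, 0.978, 0.001], [0.978, -0.209, -0.0], [-0.0, 0.001, -1.0]] [ 2.40674618e-01  2.24645679e-03  1.76800666e+00 -4.36961040e-04
  1.37062367e+00  4.50811290e-01]
post [([0.51, 0.321, 0.005], 0.86, array([270., 124.])), ([0.614, 0.269, -0.001], 0.82, array([350., 146.])), ([0.511, 0.422, 0.003], 0.7, array([254.,  44.]))]
post_collar [([0.622, 0.266, 0.037], 0.96, array([363., 149.])), ([0.52, 0.32, 0.048], 0.67, array([276., 124.]))]
cone_post [([0.498, 0.241, 0.008], 0.97, array([273., 184.]))]
[273 122]
193 62
```

View pics/c2.png

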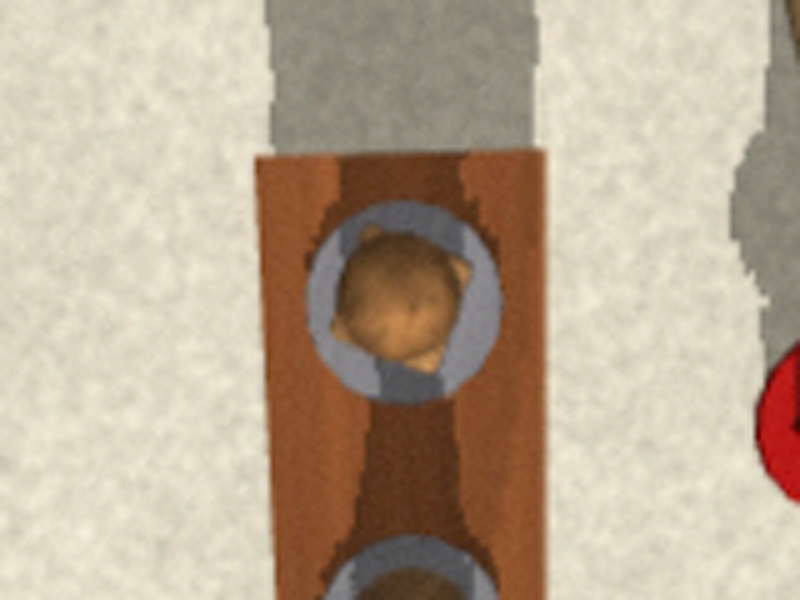

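The crop confirms the choice: a wooden square handle with cork ball on a grey collar in the rack's end hole (ball at crop 400,297, handle corners 370,228 / 468,268 / 332,332 / 438,370). The red look-alike is at the right edge.

Run:
```python
from h import *
d=np.load('w2.npy',allow_pickle=True).item()
f=lambda u,v:(u/5+193-.4,v/5+62-.4)
C=[onz(d,*f(u,v),.106) for u,v in((370,228),(468,268),(438,370),(332,332))]
C=np.array(C)[:,:2];print(C.round(4),C.mean(0))
for i in range(4):
  e=C[(i+1)%4]-C[i];print(np.linalg.norm(e),np.degrees(np.arctan2(e[1],e[0])))
print('collar',onz(d,*f(403,301),.051),'ball',onz(d,*f(400,297),.122))
t=imaging.get_image('top');s=imaging.get_image('side')
# heights: ball centre triangulated by wrist + side; refine side/top ball pixel by colour
for n,e in(('top',t),('side',s)):
  p=proj(e,[.517,.321,.124]).astype(int);a=e['image'][p[1]-14:p[1]+14,p[0]-14:p[0]+14]
  cv2.imwrite(f'pics/{n}b.png',cv2.resize(a,(400,400),interpolation=cv2.INTER_CUBIC)[:,:,::-1]);print(n,p-14)
np.save('ts.npy',[t,s],allow_pickle=True)
a,b=[cv2.imread(f'pics/{n}b.png') for n in('top','side')];cv2.imwrite('pics/tsb.png',np.hstack([a,b]))
```

```text
[[0.5132 0.3366]
 [0.5311 0.3249]
 [0.5209 0.3065]
 [0.5012 0.3184]] [0.51660976 0.32159993]
0.02130378888823922 -33.27536718598296
0.0210538039440792 -118.72446168685994
0.023098311110498843 148.76959357497094
0.02181193373772099 56.4375163383837
collar [0.51626518 0.32262166 0.051     ] ball [0.51649958 0.32185451 0.122     ]
top [148 227]
side [229 260]
```

View pics/tsb.png

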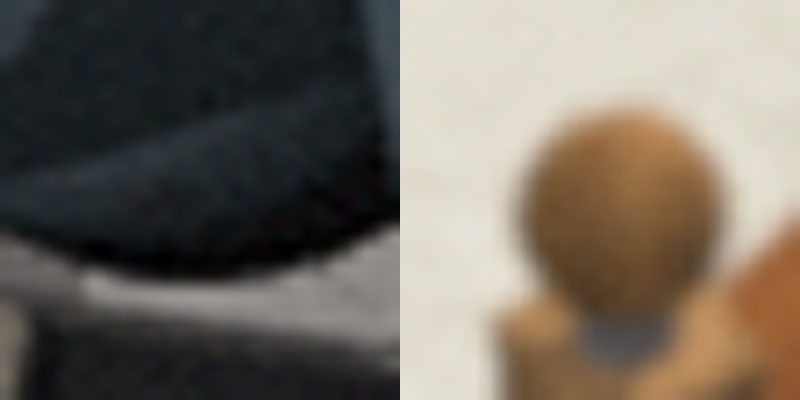

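```bash
python3 - <<'E'
from h import *
d=np.load('w2.npy',allow_pickle=True).item();t,s=np.load('ts.npy',allow_pickle=True)
X=tri([(d,400/5+192.6,297/5+61.6),(s,222/14.286+228.5,210/14.286+259.5)]);print(X,proj(d,X),proj(s,X))
E
python3 -m jog '[[[0,0,10],[0.042,-0.002,0],60],[[0,0,20],[0.084,-0.004,0],60],[[0,0,20],[0.084,-0.004,0.02],60],[[0,0,20],[0.084,-0.004,0.05],60],[[0,0,20],[0.084,-0.004,0.08],60],[[0,0,20],[0.084,-0.004,0.1],60],[[0,0,20],[0.084,-0.004,0.1],60],[[0,0,20],[0.084,-0.004,0.1],60]]' 20
```

```text
[0.51585987 0.3213424  0.12620173] [271.99063153 121.58639273] [243.53197981 274.2282614 ]
time: 4.35
eef_pos: [0.5162, 0.3219, 0.1616]
eef_rot: [2.745, 1.527, 0.003]
force: [-0.3, -0.2, 1.3]
gripper_width: 0.601
gripper_force: 0.0
```

```bash
python3 -m jog '[[[0,0,0],[0,0,0.025],60],[[0,0,0],[0,0,0.05],60],[[0,0,0],[0,0,0.069],60],[[0,0,0],[0,0,0.069],60],[[0,0,0],[0,0,0.069],10],[[0,0,0],[0,0,0.069],10],[[0,0,0],[0,0,0.069],10],[[0,0,0],[0,0,0.069],10]]' 25; python3 -c "
from h import *
s=arm.state();print(s['moment'],s['eef_pos'],s['gripper_width']*94)"
```

```text
time: 5.35
eef_pos: [0.5158, 0.3223, 0.092]
eef_rot: [2.745, 1.527, 0.002]
force: [0.9, -1.4, 1.1]
gripper_width: 0.254
gripper_force: 25.0
[-0.18594906 -0.06378925 -0.01809426] [0.51583088 0.32227699 0.0920439 ] 23.90489957138986
```

```bash
python3 -m jog '[[[0,0,0],[0,0,-0.01],10],[[0,0,0],[0,0,-0.025],10],[[0,0,0],[0,0,-0.045],10],[[0,0,0],[0,0,-0.065],10],[[0,0,0],[0,0,-0.085],10],[[0,0,0],[0,0,-0.105],10],[[0,0,0],[0,0,-0.125],10],[[0,0,0],[0,0,-0.13],10]]'
python3 - <<'E'
from h import *
s=arm.state();p=np.array(s['eef_pos']);R=Ro.from_rotvec(s['eef_rot']).as_matrix();print(R.round(3).tolist(),s['gripper_force'],s['gripper_width'])
g=np.array([.5345,-.2015,p[2]]);print(R.T@(g-p))
d=snap('side','s3.png');print([(np.round(r['centre'],4).tolist(),r['confidence']) for t in('post_foot','post_collar') for r in mark_of('side',t)[:2]])
E
```

```text
time: 6.35
eef_pos: [0.5162, 0.3226, 0.2237]
eef_rot: [2.745, 1.527, 0.005]
force: [-0.4, 0.0, -2.1]
gripper_width: 0.256
gripper_force: 25.0
[[0.527, 0.85, 0.003], [0.85, -0.527, 0.001], [0.003, 0.002, -1.0]] 24.999620954040438 0.2560326669545781
[-0.43558866  0.29194563 -0.00056932]
[([0.5133, 0.4226, 0.0002], 0.9), ([0.519, 0.3192, 0.1399], 0.89), ([0.6224, 0.2714, 0.0379], 0.83), ([0.5096, 0.4237, 0.0397], 0.77)]
```

```bash
python3 -m jog '[[[0,0,0],[-0.03,0.02,0],10],[[0,0,-6],[-0.075,0.05,0],10],[[0,0,-12],[-0.12,0.08,0],10],[[0,0,-18],[-0.168,0.112,0],10],[[0,0,-24],[-0.216,0.144,0],10],[[0,0,-29],[-0.264,0.176,0],10],[[0,0,-33],[-0.309,0.206,0],10],[[0,0,-33],[-0.345,0.23,0],10]]'
python3 - <<'E'
from h import *
s=arm.state();p=np.array(s['eef_pos']);R=Ro.from_rotvec(s['eef_rot']).as_matrix();print(p,R.round(3).tolist())
g=np.array([.5345,-.2015,p[2]]);print(R.T@(g-p))
d=imaging.get_image('wrist');im=d['image'];np.save('w3.npy',d,allow_pickle=True)
for t in('socket_mouth','turntable','post_collar'):
  print(t,[(np.round(r['centre'],4).tolist(),round(r['confidence'],2)) for r in mark_of('wrist',t)[:3]])
for t in('socket_mouth','post_foot','post_collar'):
  for c in('top','side'):
    imaging.get_image(c);print(c,t,[(np.round(r['centre'],4).tolist(),round(r['confidence'],2)) for r in mark_of(c,t)[:3]])
E
```

```text
time: 7.5
eef_pos: [0.528, -0.0941, 0.2203]
eef_rot: [-2.198, -2.242, 0.001]
force: [0.7, 0.3, -2.3]
gripper_width: 0.254
gripper_force: 25.0
[ 0.52800721 -0.09408993  0.22029134] [[-0.02, 1.0, -0.002], [1.0, 0.02, 0.001], [0.001, -0.002, -1.0]]
[-1.07516655e-01  4.38624809e-03 -9.43286025e-05]
socket_mouth []
turntable [([0.5225, -0.0941, 0.1347], 0.23)]
post_collar [([0.5319, -0.0961, 0.1761], 0.69)]
top socket_mouth [([0.5291, -0.2047, 0.0482], 0.63)]
side socket_mouth [([0.5346, -0.2042, 0.0527], 0.83)]
top post_foot [([0.5094, 0.4203, -0.0024], 0.68)]
side post_foot [([0.5305, -0.0936, 0.1363], 0.61), ([0.5141, 0.4206, 0.0027], 0.58), ([0.6187, 0.2663, -0.0017], 0.55)]
top post_collar [([0.6185, 0.2692, 0.0335], 0.78), ([0.512, 0.4204, 0.039], 0.67)]
side post_collar [([0.5295, -0.0905, 0.1724], 0.91), ([0.5063, 0.4256, 0.0369], 0.9), ([0.6219, 0.2717, 0.0388], 0.82)]
```

Run:
```python
from h import *
out=[]
for c in('top','side'):
  d=imaging.get_image(c);g=cv2.cvtColor(d['image'],cv2.COLOR_RGB2GRAY)
  p=proj(d,[.534,-.203,.05]);x,y=(p-20).astype(int);k=16
  a=cv2.resize(g[y:y+40,x:x+40],None,fx=k,fy=k,interpolation=cv2.INTER_CUBIC)
  print(c,p,(x,y),np.linalg.norm(proj(d,[.544,-.203,.05])-p)/10)
  for th in(90,110,130):
    m=(a>th).astype(np.uint8);n,l,st,ce=cv2.connectedComponentsWithStats(m);i=l[:, :][int((p[1]-y)*k)-0, :]
    cs,h=cv2.findContours(m,cv2.RETR_CCOMP,cv2.CHAIN_APPROX_NONE)
    for j,q in enumerate(cs):
      e=cv2.fitEllipse(q) if len(q)>60 else None
      if e and cv2.pointPolygonTest(cv2.convexHull(q),((p[0]-x)*k,(p[1]-y)*k),False)>0 and h[0][j][3]>=0 and e[1][1]>60:
        u=np.array(e[0])/k+(x-.5+.5/k,y-.5+.5/k);print(th,u,np.array(e[1])/k,onz(d,*u,.05))
  out.append(cv2.resize(d['image'][y:y+40,x:x+40],(400,400),interpolation=cv2.INTER_CUBIC)[:,:,::-1])
cv2.imwrite('pics/m.png',np.hstack(out))
```

```text
top [391.04520078 223.86308387] (np.int64(371), np.int64(203)) 0.41479883037951976
side [339.06955179 159.12715507] (np.int64(319), np.int64(139)) 0.3879782956569716
110 [338.92873001 159.20125771] [3.93421078 9.41582108] [ 0.53419774 -0.20250113  0.05      ]
130 [339.14033127 159.24434471] [ 5.35104275 11.01488781] [ 0.53365074 -0.20253495  0.05      ]
```

View pics/m.png

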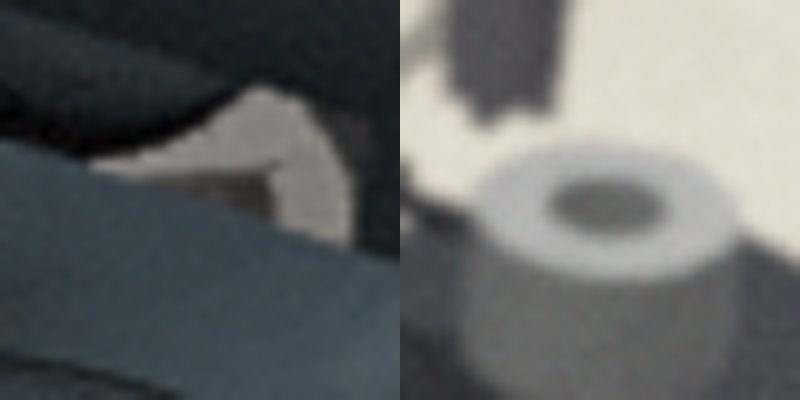

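```bash
python3 -m jog '[[[0,0,0],[-0.03,0.001,0],10],[[0,0,0],[-0.07,0.002,0],10],[[0,0,0],[-0.1,0.004,0],10],[[0,0,0],[-0.1085,0.004,0.02],10],[[0,0,0],[-0.1085,0.004,0.045],10],[[0,0,0],[-0.1085,0.004,0.065],10],[[0,0,0],[-0.1085,0.004,0.072],10],[[0,0,0],[-0.1085,0.004,0.072],10]]'
python3 - <<'E'
from h import *
s=arm.state();print(s['eef_pos'],Ro.from_rotvec(s['eef_rot']).as_matrix().round(3).tolist(),s['force'],s['moment'])
o=[]
d=imaging.get_image('side');p=proj(d,[.534,-.2025,.07]).astype(int)
print(p,'foot',proj(d,[*s['eef_pos'][:2],s['eef_pos'][2]-.086]),'mouth',proj(d,[.534,-.2025,.05]))
a=cv2.resize(d['image'][p[1]-25:p[1]+25,p[0]-25:p[0]+25],(400,400),interpolation=cv2.INTER_CUBIC)
d=imaging.get_image('wrist');p=proj(d,[.534,-.2025,.07]).astype(int);print(p)
b=cv2.resize(d['image'][p[1]-60:p[1]+60,p[0]-60:p[0]+60],(400,400),interpolation=cv2.INTER_CUBIC)
cv2.imwrite('pics/n.png',np.hstack([a,b])[:,:,::-1])
E
```

```text
time: 9.4
eef_pos: [0.5349, -0.2001, 0.149]
eef_rot: [-2.197, -2.244, 0.0]
force: [-0.6, 0.5, -1.9]
gripper_width: 0.253
gripper_force: 25.0
[ 0.5349319  -0.20006157  0.14897623] [[-0.021, 1.0, -0.001], [1.0, 0.021, 0.001], [0.001, -0.001, -1.0]] [-0.58955477  0.47055681 -1.88033842] [-0.05701431 -0.07304103 -0.00478715]
[339 152] foot [338.79284696 155.06839459] mouth [339.00345133 159.21929431]
[274 224]
```

View pics/n.png

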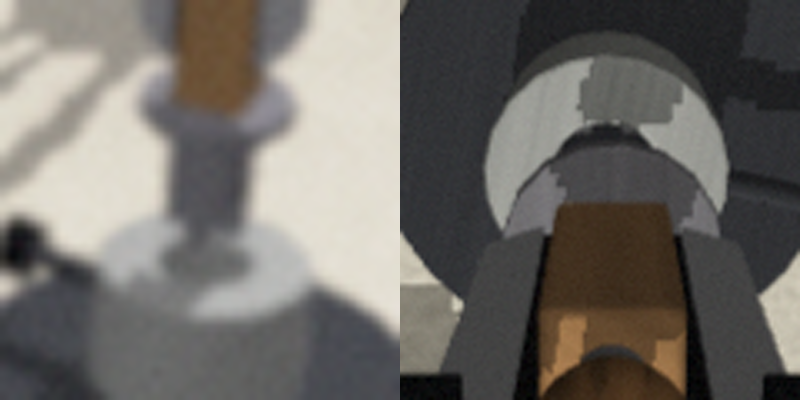

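Both views show the foot centred over the bore (side: shank column about 207 against hole 207; wrist: collar about 610 against bore 605). I'll make a small correction and start lowering.

```bash
python3 -m jog '[[[0,0,0],[-0.001,-0.001,0],10],[[0,0,0],[-0.002,-0.001,0],10],[[0,0,0],[-0.002,-0.001,0.003],10],[[0,0,0],[-0.002,-0.001,0.006],10],[[0,0,0],[-0.002,-0.001,0.01],10],[[0,0,0],[-0.002,-0.001,0.013],10],[[0,0,0],[-0.002,-0.001,0.016],10],[[0,0,0],[-0.002,-0.001,0.018],10]]'
```

```text
time: 10.5
eef_pos: [0.534, -0.2025, 0.1312]
eef_rot: [-2.198, -2.244, 0.0]
force: [-0.2, 0.1, -1.9]
gripper_width: 0.256
gripper_force: 25.0
```

```bash
python3 -m jog '[[[0,0,0],[0,0,0.003],10],[[0,0,0],[0,0,0.006],10],[[0,0,0],[0,0,0.009],10],[[0,0,0],[0,0,0.012],10],[[0,0,0],[0,0,0.015],10],[[0,0,0],[0,0,0.018],10],[[0,0,0],[0,0,0.02],10],[[0,0,0],[0,0,0.021],10]]'
```

```text
time: 11.5
eef_pos: [0.5341, -0.2026, 0.1103]
eef_rot: [-2.199, -2.244, 0.0]
force: [0.4, 0.2, -1.1]
gripper_width: 0.254
gripper_force: 25.0
```

```bash
python3 -m jog '[[[0,0,0],[0,0,0.001],10],[[0,0,0],[0,0,0.002],10],[[0,0,0],[0,0,0.003],10],[[0,0,0],[0,0,0.004],10],[[0,0,0],[0,0,0.005],10],[[0,0,0],[0,0,0.006],10],[[0,0,0],[0,0,0.006],10],[[0,0,0],[0,0,0.006],10]]'
```

```text
time: 12.5
eef_pos: [0.5341, -0.2026, 0.1045]
eef_rot: [2.199, 2.244, 0.0]
force: [-1.2, 0.1, -2.8]
gripper_width: 0.253
gripper_force: 25.0
```

```bash
python3 -m jog '[[[0,0,0],[0,0,0.001],10],[[0,0,0],[0,0,0.0015],10],[[0,0,0],[0,0,0.002],10],[[0,0,0],[0,0,0.0025],10],[[0,0,0],[0,0,0.003],10],[[0,0,0],[0,0,0.0035],10],[[0,0,0],[0,0,0.004],10],[[0,0,0],[0,0,0.004],10]]'
```

```text
time: 13.5
eef_pos: [0.5341, -0.2026, 0.1004]
eef_rot: [-2.199, -2.244, -0.0]
force: [-0.4, 0.3, -2.5]
gripper_width: 0.253
gripper_force: 25.0
```

```bash
python3 -m jog '[[[0,0,0],[0,0,0.0005],10],[[0,0,0],[0,0,0.001],10],[[0,0,0],[0,0,0.0015],10],[[0,0,0],[0,0,0.002],10],[[0,0,0],[0,0,0.0025],10],[[0,0,0],[0,0,0.003],10],[[0,0,0],[0,0,0.003],10],[[0,0,0],[0,0,0.003],10]]'
```

```text
time: 14.5
eef_pos: [0.5341, -0.2026, 0.0975]
eef_rot: [-2.199, -2.244, -0.0]
force: [-0.5, 0.3, -2.3]
gripper_width: 0.252
gripper_force: 25.0
```

```bash
python3 -m jog '[[[0,0,0],[0,0,0.0003],10],[[0,0,0],[0,0,0.0005],10],[[0,0,0],[0,0,0.0007],10],[[0,0,0],[0,0,0.0009],10],[[0,0,0],[0,0,0.001],10],[[0,0,0],[0,0,0.001],10],[[0,0,0],[0,0,0.001],10],[[0,0,0],[0,0,0.001],10]]'
```

```text
time: 15.5
eef_pos: [0.5341, -0.2027, 0.097]
eef_rot: [-2.198, -2.244, 0.0]
force: [-3.1, 2.0, 5.9]
gripper_width: 0.255
gripper_force: 25.0
```

The light push (~8 N) comes up exactly at collar-home height (TCP 0.097). Now I release and go up.

```bash
python3 -m jog '[[[0,0,0],[0,0,0.0005],10],[[0,0,0],[0,0,0.0005],50],[[0,0,0],[0,0,0.0005],50],[[0,0,0],[0,0,0.0005],50],[[0,0,0],[0,0,0.0005],50],[[0,0,0],[0,0,-0.01],50],[[0,0,0],[0,0,-0.03],50],[[0,0,0],[0,0,-0.05],50]]' && python3 -m jog '[[[0,0,0],[0,0,-0.02],50],[[0,0,0],[0,0,-0.05],50],[[0,0,0],[0,0,-0.08],50],[[0,0,0],[0.0,0,-0.1],50],[[0,0,0],[-0.03,0,-0.1],50],[[0,0,0],[-0.06,0,-0.1],50],[[0,0,0],[-0.06,0,-0.1],50],[[0,0,0],[-0.06,0,-0.1],50]]'
python3 - <<'E'
from h import *
d=imaging.get_image('side');p=proj(d,[.534,-.2025,.07]).astype(int)
a=cv2.resize(d['image'][p[1]-40:p[1]+30,p[0]-35:p[0]+35],(400,400),interpolation=cv2.INTER_CUBIC)
for t in('post_collar','post_foot'):print([(np.round(r['centre'],4).tolist(),r['confidence']) for r in mark_of('side',t)[:3]])
d=imaging.get_image('wrist')
b=cv2.resize(d['image'],(400,400))
print([(np.round(r['centre'],4).tolist(),r['confidence']) for r in mark_of('wrist','post_collar')[:3]])
cv2.imwrite('pics/fin.png',np.hstack([a,b])[:,:,::-1])
E
```

```text
time: 16.5
eef_pos: [0.5345, -0.2028, 0.1486]
eef_rot: [2.197, 2.243, 0.001]
force: [-0.5, 0.0, -0.3]
gripper_width: 0.501
gripper_force: 0.0
time: 17.5
eef_pos: [0.5352, -0.262, 0.2464]
eef_rot: [-2.198, -2.244, -0.0]
force: [-0.4, 0.4, 0.5]
gripper_width: 0.503
gripper_force: 0.0
[([0.6221, 0.2709, 0.0385], 0.76), ([0.5357, -0.2042, 0.0486], 0.74), ([0.508, 0.4249, 0.0346], 0.61)]
[([0.6191, 0.267, 0.0025], 0.75), ([0.5108, 0.4224, 0.0014], 0.66), ([0.5363, -0.2049, 0.0133], 0.53)]
[([0.5396, -0.2059, 0.0511], 0.93)]
```

View pics/fin.png

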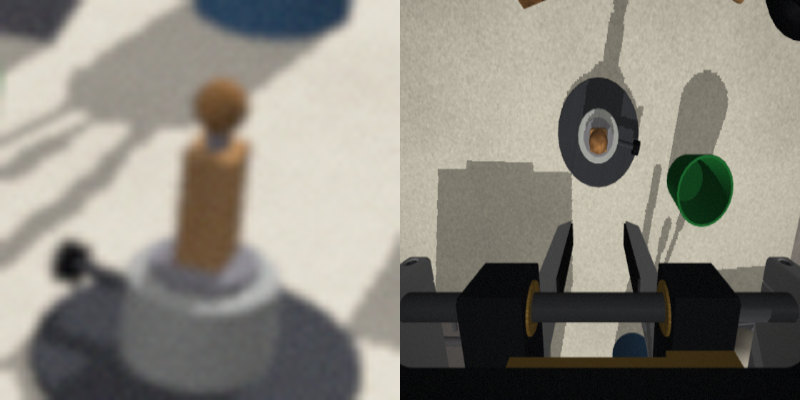

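The post stands upright with its collar flat on the socket (side crop: collar on the rim near 205,270), and the gripper is clear of it. I'm handing in.

```bash
python3 -c "
from station import job
print(job.close_job())"
```

```text
the job is handed in; nothing more can be done
None
```

The holding post is in the turntable socket, released and upright, with the key dropped and the collar flat on the mouth; I pushed with about 8 N at most, touched nothing else, and handed the job in after about 18 s of the 51 s allowed, with no verdict returned.

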